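# Count along the jar rack by touch and push the jar into the third gap

### The arm

A 6-joint arm with a two-finger parallel gripper is mounted at the origin on a cart in front of the work surface, level with it; the furniture and walls round the work are solid. World frame = base frame: x ahead of the robot, y to its left, z up, the work surface at z = 0. Lengths are in mm, angles in rad, forces in N, time in s.
With the tool pointing down it reaches from about 400 to 925 mm from the base axis. Payload 12.5 kg.
Tool frame: the origin (TCP) lies on the centre line of the jaws, within the pads' length; the fingertips stand 17 mm ahead of it and the grasp point (between the pads) lies 2 mm behind it; z points along the fingers, y is the line along which they close (so a half turn about z gives the same grasp; the last joint's range is limited). The gripper opens to 95 mm and grips with 3 to 60 N. Pads are 20 mm wide; open, the fingers measure 119 mm over their backs; the gripper's body (75 mm by 180 mm) begins 59 mm behind the grasp point.
Start: joints at [-1.382, 0.491, 1.559, -0, 1.092, -0.106], TCP at [181.615, -598.047, 231.661] pointing down, gripper open.
Joint ranges: [-3.1, 3.1], [-0.84, 2.19], [0.05, 2.79], [-1.13, 4.28], [0.06, 2.93], [-2.69, 2.69]. Speed limits (rad/s): [2.22, 2.22, 2.79, 3.14, 3.14, 3.14].

### API

Orientations are given as [roll, pitch, yaw] about the fixed x, y, z axes, in that order (R = Rz(yaw) Ry(pitch) Rx(roll)).
In Python, from cell import env gives the robot as it stands.
- The arm moves only by the tool drive_tool, never from a script. Its argument "deltas" is text: rows parted by semicolons, each of 4 numbers parted by spaces: the shift along the world's x, y, z normalised to -1 to 1, where 1 is 100 mm, then the turn about the world's z normalised to -1 to 1, where 1 is 180 degrees. A call has 1 to 10 rows; each row shifts and turns the commanded pose from where the row before left it; what a row does not reach is not made up. A row lasts 1/12 s, in which the tool goes at most 41.7 mm and 7.16 degrees, less where a joint would pass 70% of its speed; a pose out of reach is approached as far as the arm can. A call with a number of a shift or a turn outside -1 to 1 is refused whole. A call with a gripper value outside its range is refused whole. "gripper" is the closure, from 0 (fully open) to 1 (shut), set as the call begins (left out, the last holds). The fingers move at their own pace and stop on an object; the grip force is fixed at half the most. Time passes only in rows, so rows that do not move let the fingers close. It gives the time, the measured TCP pose, the force, the opening and the grip force at its end, in the units of the state.
- env.state(): the state, without advancing time (a new reading comes with each control period).
- env.read_camera(name): name is "scene" or "side" or "wrist"; returns (picture, depth): 420x560x3 uint8, red, green, blue; 420x560 float32, mm along the optical axis (not along the pixel's ray), 0 where there is no reading.
- env.camera_params(name): a dict with "mtx" (3x3 intrinsics, pixels), "k1" (the pictures are not rectified: a ray, as slopes to the right and down, at radius r is drawn at 1 + k1 r^2 times it, then the intrinsics apply), "camera_from_world" (4x4, takes a point from world to camera coordinates); the wrist camera has in their place "mount" (4x4, takes a point from camera to tool coordinates, whose origin is the TCP and whose axes are the flange's). Camera axes: x right, y down, z forward; pixel columns grow to the right and rows downward; lengths in mm; the calibration is good to about 2 mm. A picture is of the moment at which its call begins: read the wrist's pose just before it. camera_params takes no time and is no camera call.
- env.job_done(): hands the job in; it is judged then, once.
The state is a dict: "t": time; "joints": joint angles; "qvel": joint speeds; "tau": joint torques, N m; "eef_pos": TCP position; "tcp_rot": TCP orientation; "ft_force": force on the tool from outside, world axes, zero at the start; "moment": the same for the moment, N m; "opening": opening from 0.0 (shut) to 1.0 (fully open); "grip_force": force on a finger pad.
Only numpy, scipy, OpenCV 4.12 (cv2) and the standard library are available. Lean on these libraries where they do the work, as an engineer would, in place of code of your own. Each camera call takes 0.05 s, during which the arm holds its last target. There are 200 camera calls.

### The job

Starting at the blue end of the jar rack, count the gaps by running a fingertip along the steel rail at its front: touch the rail section of the first gap, then that of the second, then that of the third, and do not touch the last section. Then push the yellow-lidded sample jar, without lifting it or knocking it over, along the rack's deck and into that third gap until it rests against the back wall. Leave the red-lidded and blue-lidded jars where they stand.

Things in the scene. Friction and masses are not known exactly. Their poses are not given: they have to be found in the camera images.
- rack: White jar rack, fixed. Origin on the worktop under its middle; +x from the open front into the gaps, +y to its left, z up. Deck top at z = 16 mm, x -75 to 77, y -120 to 120, no edges. Five 5 mm dividers (tops z = 56, rounded 7 mm noses with fronts at x = 25) at y = 118, 59, 0, -59, -118 leave four gaps 54 mm wide (52 between noses), open in front and above. Back wall face at x = 62, top z = 57 mm.
- blue_cheek: Blue end piece fixed to the outer side of the rack at its left or right end (y = +127.5 or -127.5 mm in the rack frame); gaps are counted from it. 13 mm wide; 18 mm high along the deck (x -90 to 68 mm), 62 mm high beside the gaps (x 18 to 68 mm). Origin at worktop height, level with the rack origin; axes parallel to the rack axes.
- grey_cheek: The same end piece in grey at the other end of the rack.
- rail_a: Section of the steel front rail before gap a (gaps a, b, c, d run from the rack's left, +y, to its right). Round bar 14 mm thick, 54 mm long along y; origin at its middle, at x = -84, y = 88.5, z = 14 mm in the rack frame; top 21 mm above the worktop. Black rubber collars 5 mm long and 1 mm lower part the sections.
- rail_b: Section of the steel front rail before gap b (gaps a, b, c, d run from the rack's left, +y, to its right). Round bar 14 mm thick, 54 mm long along y; origin at its middle, at x = -84, y = 29.5, z = 14 mm in the rack frame; top 21 mm above the worktop. Black rubber collars 5 mm long and 1 mm lower part the sections.
- rail_c: Section of the steel front rail before gap c (gaps a, b, c, d run from the rack's left, +y, to its right). Round bar 14 mm thick, 54 mm long along y; origin at its middle, at x = -84, y = -29.5, z = 14 mm in the rack frame; top 21 mm above the worktop. Black rubber collars 5 mm long and 1 mm lower part the sections.
- rail_d: Section of the steel front rail before gap d (gaps a, b, c, d run from the rack's left, +y, to its right). Round bar 14 mm thick, 54 mm long along y; origin at its middle, at x = -84, y = -88.5, z = 14 mm in the rack frame; top 21 mm above the worktop. Black rubber collars 5 mm long and 1 mm lower part the sections.
- gap_a (a point): Where the sample jar's origin lies when it stands in the middle of gap a, against the back wall: x = 43, y = 88.5, z = 16 mm in the rack's frame; axes as the rack's.
- gap_b (a point): Where the sample jar's origin lies when it stands in the middle of gap b, against the back wall: x = 43, y = 29.5, z = 16 mm in the rack's frame; axes as the rack's.
- gap_c (a point): Where the sample jar's origin lies when it stands in the middle of gap c, against the back wall: x = 43, y = -29.5, z = 16 mm in the rack's frame; axes as the rack's.
- gap_d (a point): Where the sample jar's origin lies when it stands in the middle of gap d, against the back wall: x = 43, y = -88.5, z = 16 mm in the rack's frame; axes as the rack's.
- jar_sample: Loose upright sample jar, yellow screw lid, 40 mm across the lid, 46 mm high, body about 38 mm across, 40 to 85 g, standing on the deck before the dividers (x between -42 and -22, y between -90 and 90 mm in the rack frame). Origin: centre of its underside, z along its axis. Against the back wall, its front is level with the divider noses.
- jar_rings: Loose jar with a blue lid, 44 mm across, 60 mm high, standing in one of the two outer gaps; bystander. Origin: centre of its underside.
- jar_pins: Loose jar with a red lid, 50 mm across, 52 mm high, standing in the other outer gap, its front up to 20 mm out before the divider noses; bystander. Origin: centre of its underside.
Mind the look-alikes: they are no part of the job. There is more than one size of the jar_sample; the job needs the smallest.

How it is judged (in metres and radians):
On the way, in this order (a step that is already met when the one before it is completed fails the run):
1. a finger touches the rail section of the first gap, counted from the blue end (((y of blue_cheek in the frame of rack above 0 m and contact force between the fingers and rail_a above 0.3 N) or (y of blue_cheek in the frame of rack below 0 m and contact force between the fingers and rail_d above 0.3 N))).
2. a finger touches the rail section of the second gap (((y of blue_cheek in the frame of rack above 0 m and contact force between the fingers and rail_b above 0.3 N) or (y of blue_cheek in the frame of rack below 0 m and contact force between the fingers and rail_c above 0.3 N))).
3. a finger touches the rail section of the third gap (((y of blue_cheek in the frame of rack above 0 m and contact force between the fingers and rail_c above 0.3 N) or (y of blue_cheek in the frame of rack below 0 m and contact force between the fingers and rail_b above 0.3 N))).
4. the sample jar stands in the third gap, against the back wall (((y of blue_cheek in the frame of rack above 0 m and x of jar_sample in the frame of gap_c between -0.005 and 0.004 m and y of jar_sample in the frame of gap_c between -0.012 and 0.012 m and height (world z) of jar_sample below 0.02 m and angle between jar_sample's own z axis and vertical below 0.1 rad) or (y of blue_cheek in the frame of rack below 0 m and x of jar_sample in the frame of gap_b between -0.005 and 0.004 m and y of jar_sample in the frame of gap_b between -0.012 and 0.012 m and height (world z) of jar_sample below 0.02 m and angle between jar_sample's own z axis and vertical below 0.1 rad))), for 0.2 s.
At the end, for the whole second after the job is handed in: The yellow-lidded jar stands upright (tilt under 0.1 rad) and at rest on the deck in the third gap from the blue end, its axis within 12 mm of the gap's middle and within 5 mm of touching the back wall (((y of blue_cheek in the frame of rack above 0 m and x of jar_sample in the frame of gap_c between -0.005 and 0.004 m and y of jar_sample in the frame of gap_c between -0.012 and 0.012 m) or (y of blue_cheek in the frame of rack below 0 m and x of jar_sample in the frame of gap_b between -0.005 and 0.004 m and y of jar_sample in the frame of gap_b between -0.012 and 0.012 m)) and height (world z) of jar_sample below 0.02 m and angle between jar_sample's own z axis and vertical below 0.1 rad and linear speed of jar_sample below 0.01 m/s).
It fails at once if the rail section of the last gap (farthest from the blue end) is touched ((y of blue_cheek in the frame of rack above 0 m and contact force between the fingers and rail_d above 0.3 N) or (y of blue_cheek in the frame of rack below 0 m and contact force between the fingers and rail_a above 0.3 N)).
It fails at once if the sample jar is lifted (12 mm or more) (height (world z) of jar_sample above 0.028 m).
It fails at once if the sample jar is tipped (over 0.5 rad) (angle between jar_sample's own z axis and vertical above 0.5 rad).
It fails at once if the red-lidded or blue-lidded jar is moved by more than 15 mm (distance of any of jar_pins, jar_rings from where it was at the start of the episode above 0.015 m).
It also fails if it takes over 58 s, if anything falls off the work surface, if the arm or the gripper's body presses on something with over 40 N, if the wrist force passes 120 N, or if a joint passes its speed limit or range.

## Working session

There is one attempt and no reset: what is moved stays moved. The work goes in short steps, Python scripts to look and compute and a tool call to move; the robot and the scene stay as the last step left them, time stands still between calls to the robot, and variables do not carry over. Pictures are saved under pics/ and viewed, at most 10 in all, crops included, and the job is handed in when it is done.

Besides the shell and the picture viewer there is one more tool, called after "Request:" as name(argument=value, ...) on one line, values as JSON. drive_tool: Moves the arm, as the interface text tells. Its arguments: {"type":"object","properties":{"deltas":{"type":"string"},"gripper":{"type":"number"}},"required":["deltas"]}

```bash
mkdir -p pics; ls
cat > h.py <<'E'
import numpy as np, cv2
from cell import env
def undist(p,uv):
    K=p["mtx"];K=np.array(K);k=p["k1"]
    d=np.array([(uv[0]-K[0,2])/K[0,0],(uv[1]-K[1,2])/K[1,1]]);s=d.copy()
    for _ in range(30): s=d/(1+k*(s@s))
    return s
def ray(name,uv):
    p=env.camera_params(name)
    if "mount" in p:
        from scipy.spatial.transform import Rotation as R
        st=env.state();T=np.eye(4);T[:3,:3]=R.from_euler("xyz",st["tcp_rot"]).as_matrix();T[:3,3]=st["eef_pos"]
        W=T@np.array(p["mount"])
    else: W=np.linalg.inv(np.array(p["camera_from_world"]))
    s=undist(p,uv);d=W[:3,:3]@np.array([s[0],s[1],1]);return W[:3,3],d
def onz(name,uv,z):
    o,d=ray(name,uv);return o+d*(z-o[2])/d[2]
def px(name,P):
    p=env.camera_params(name);c=np.array(p["camera_from_world"])@np.append(P,1);s=c[:2]/c[2];s=s*(1+p["k1"]*(s@s));K=np.array(p["mtx"]);return K[0,0]*s[0]+K[0,2],K[1,1]*s[1]+K[1,2]
E
python3 - <<'E'
from h import *
a=[]
for n in("scene","side"):
    im,d=env.read_camera(n);np.savez(f"{n}.npz",im=im,d=d);cv2.imwrite(f"pics/{n}.png",im[:,:,::-1])
    print(n,env.camera_params(n))
print(env.state())
E
```

```text
pics
scene {'mtx': array([[380.87110612,   0.        , 275.82781366],
       [  0.        , 380.87110612, 213.35934532],
       [  0.        ,   0.        ,   1.        ]]), 'k1': -0.08593067429374089, 'camera_from_world': array([[-5.40015804e-01, -8.41456132e-01,  1.82895754e-02,
         5.07180802e+02],
       [-6.17382199e-01,  3.81257045e-01, -6.88100491e-01,
         1.92732173e+02],
       [ 5.72033349e-01, -3.82876798e-01, -7.25384867e-01,
         7.39918513e+02],
       [ 0.00000000e+00,  0.00000000e+00,  0.00000000e+00,
         1.00000000e+00]])}
side {'mtx': array([[526.98212543,   0.        , 273.92214101],
       [  0.        , 526.98212543, 205.55767316],
       [  0.        ,   0.        ,   1.        ]]), 'k1': -0.07606887545728439, 'camera_from_world': array([[-8.80618003e-01, -4.73427722e-01, -1.94454173e-02,
         5.18225843e+02],
       [-1.75697210e-01,  3.64375577e-01, -9.14527708e-01,
         2.86908806e+01],
       [ 4.40048205e-01, -8.01933059e-01, -4.04055623e-01,
         9.77615266e+02],
       [ 0.00000000e+00,  0.00000000e+00,  0.00000000e+00,
         1.00000000e+00]])}
{'t': 0.1, 'joints': array([-1.38162943e+00,  4.91505686e-01,  1.55939385e+00,  8.57035188e-06,
        1.09170020e+00, -1.05596339e-01]), 'qvel': array([ 0.00083286, -0.00259792, -0.00227907, -0.00170979, -0.00194824,
       -0.00022805]), 'tau': array([ 2.09093691e-03, -6.13625765e+01, -2.58605200e+01,  6.93786121e-02,
        4.70395829e-02, -5.72679551e-05]), 'eef_pos': array([ 181.5587617 , -597.83882099,  231.11435513]), 'tcp_rot': array([-3.14059198e+00, -1.13706280e-04,  2.94759221e-01]), 'ft_force': array([-0.40305108,  0.01850677, -0.38580789]), 'moment': array([-0.0294841 , -0.00445608, -0.01078343]), 'grip_force': 0.0, 'opening': 1.0022710699348039}
```

View pics/scene.png

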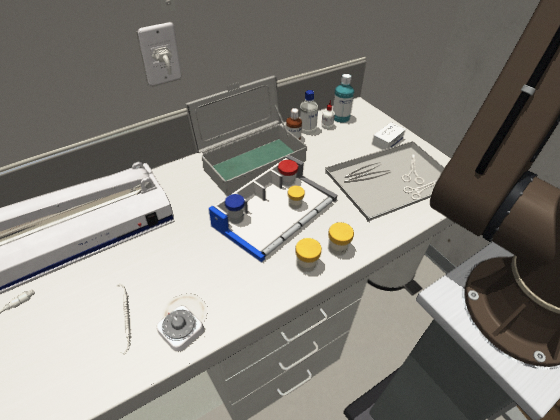

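View pics/side.png

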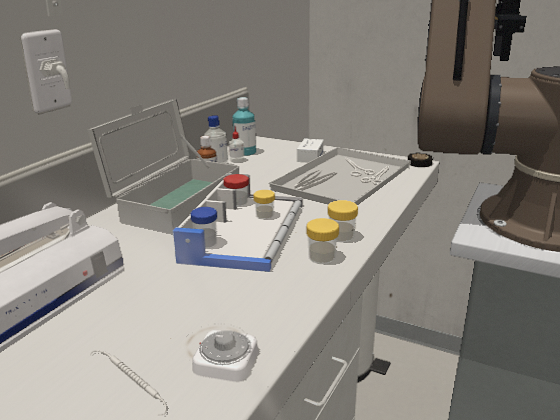

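The scene view shows the rack with its blue cheek at (235,240). The blue-lidded jar is at (235,203) and the red-lidded one at (288,167). There are three yellow lids: a small one on the deck at (296,193), and two larger ones on the worktop at (308,250) and (341,233). I choose the small one on the deck. In the side view these are at (264,197), (322,230) and (343,211). A close crop will check that choice.

Run:
```python
from h import *
out=[]
for n,(x0,y0,w,h) in(("scene",(200,150,150,112)),("side",(165,165,150,112))):
    im=np.load(n+".npz")["im"];out.append(cv2.resize(im[y0:y0+h,x0:x0+w,::-1],None,fx=5.3,fy=5.3,interpolation=cv2.INTER_CUBIC))
    hsv=cv2.cvtColor(im,cv2.COLOR_RGB2HSV)
    m=cv2.inRange(hsv,(18,150,100),(32,255,255));k,l,s,c=cv2.connectedComponentsWithStats(m)
    for i in range(1,k):
        if s[i,4]>40: print(n,"yellow",s[i],c[i],[onz(n,c[i],z).round(1) for z in(57,80)])
cv2.imwrite("pics/c1.png",out[0]);cv2.imwrite("pics/c2.png",out[1])
```

```text
scene yellow [288 186  16  15 188] [295.63297872 192.62765957] [array([476.6, 243.8,  57. ]), array([457.3, 258.8,  80. ])]
scene yellow [329 223  25  22 432] [340.71990741 233.4212963 ] [array([325.1, 233.9,  57. ]), array([311.5, 249.3,  80. ])]
scene yellow [296 238  25  24 473] [308.01691332 249.88160677] [array([326.2, 317.9,  57. ]), array([312.6, 330. ,  80. ])]
side yellow [254 194  21  10 117] [263.88034188 199.17948718] [array([468.8, 258.7,  57. ]), array([441.9, 305.4,  80. ])]
side yellow [328 207  30  13 239] [342.15062762 214.23430962] [array([317.9, 257.8,  57. ]), array([300.3, 304.6,  80. ])]
side yellow [307 225  32  16 282] [322.43262411 234.38297872] [array([318., 341.,  57.]), array([300.4, 382.7,  80. ])]
```

View pics/c1.png

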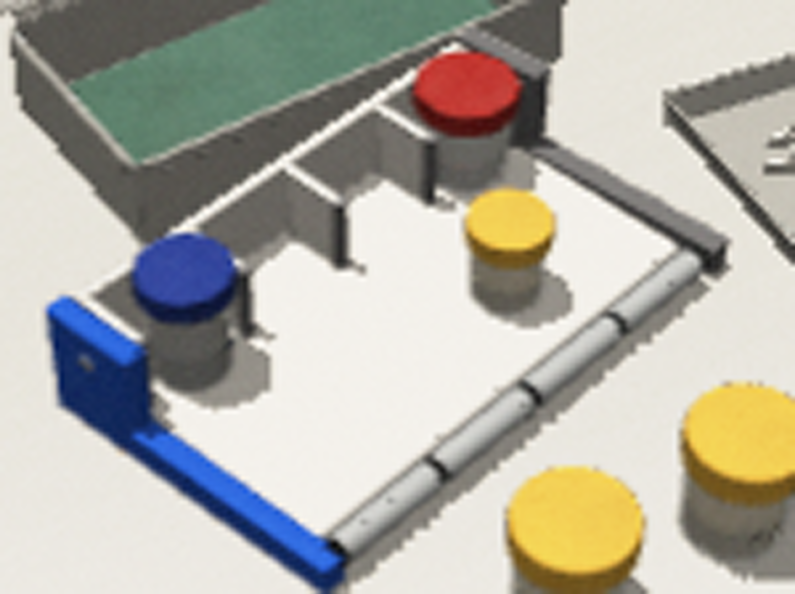

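View pics/c2.png

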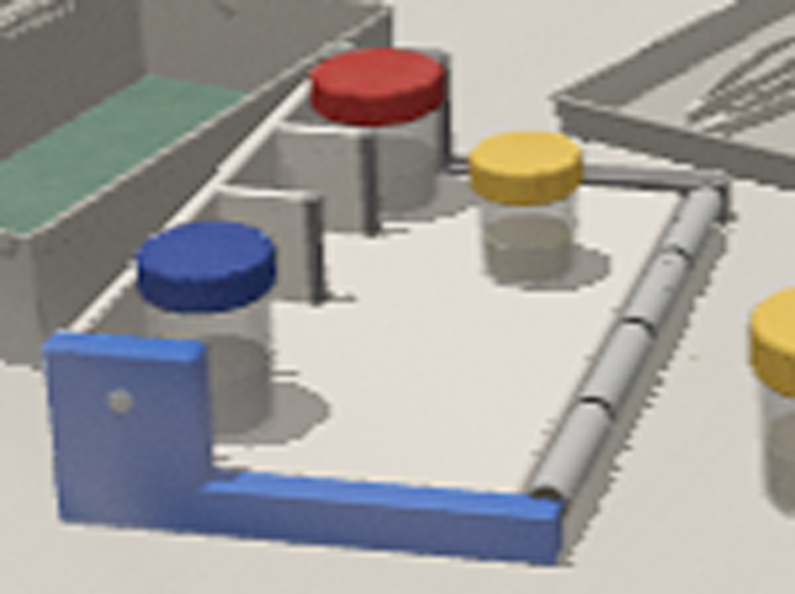

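The crops confirm it. The small yellow lid is at crop 1 (510,215), on the deck, with the larger ones on the worktop. Looking into the gaps, blue is at the left (+y), so the third gap is c and d must not be touched. The collars show at crop 1 (437,468), (531,393) and (619,322). Next I fit the rack pose.

```bash
cat > fit.py <<'E'
from h import *
from scipy.optimize import least_squares
O={"scene":(200,150),"side":(165,165)}
f=lambda n,u,v:(O[n][0]+(u+.5)/5.3-.5,O[n][1]+(v+.5)/5.3-.5)
L=[("scene",437,466,-84,59,20),("scene",531,391,-84,0,20),("scene",619,320,-84,-59,20),
("scene",343,205,25,0,56),("scene",433,142,25,-59,56),("scene",145,352,18,134,62),
("side",597,401,-84,59,20),("side",638,322,-84,0,20),("side",677,249,-84,-59,20),
("side",320,197,25,0,56),("side",375,130,25,-59,56),("side",562,508,-90,134,18),("side",207,345,18,134,62)]
def W(p,P):
    c,s=np.cos(p[2]),np.sin(p[2]);return np.array([p[0]+c*P[0]-s*P[1],p[1]+s*P[0]+c*P[1],P[2]])
def r(p): return np.concatenate([np.array(px(l[0],W(p,l[3:])))-f(*l[:3]) for l in L])
best=min((least_squares(r,[460,260,a],loss="soft_l1") for a in(-1,0,1,2)),key=lambda s:s.cost)
p=best.x;print(p,np.round(best.fun.reshape(-1,2),1).tolist());np.save("rack.npy",p)
c,s=np.cos(p[2]),np.sin(p[2]);R=np.array([[c,-s],[s,c]])
for n,u,v in(("scene",510,215),("side",525,160)):
    w=onz(n,f(n,u,v),62);print(n,"jar",w,R.T@(w[:2]-p[:2]))
for k,y in zip("abcd",(88.5,29.5,-29.5,-88.5)): print(k,W(p,(-84,y,21)).round(1),W(p,(43,y,16)).round(1))
E
python3 fit.py
```

```text
Traceback (most recent call last):
  File "fit.py", line 12, in <module>
    best=min((least_squares(r,[460,260,a],loss="soft_l1") for a in(-1,0,1,2)),key=lambda s:s.cost)
  File "fit.py", line 12, in <genexpr>
    best=min((least_squares(r,[460,260,a],loss="soft_l1") for a in(-1,0,1,2)),key=lambda s:s.cost)
              ~~~~~~~~~~~~~^^^^^^^^^^^^^^^^^^^^^^^^^^^^^^
  File "fit.py", line 11, in r
    def r(p): return np.concatenate([np.array(px(l[0],W(p,l[3:])))-f(*l[:3]) for l in L])
                                              ~~^^^^^^^^^^^^^^^^^
  File "h.py", line 19, in px
    p=env.camera_params(name);c=np.array(p["camera_from_world"])@np.append(P,1);s=c[:2]/c[2];s=s*(1+p["k1"]*(s@s));K=np.array(p["mtx"]);return K[0,0]*s[0]+K[0,2],K[1,1]*s[1]+K[1,2]
ValueError: time passes only in moves, steps and waits
```

```bash
python3 - <<'E'
s=open("fit.py").read()
a=s.index("def r(p)");b=s.index("c,s=np.cos(p[2]),np.sin(p[2]);R=")
s=s[:a]+'''A=np.array([l[3:5] for l in L],float);B=np.array([onz(l[0],f(*l[:3]),l[5])[:2] for l in L])
a0,b0=A.mean(0),B.mean(0);H=(A-a0).T@(B-b0)
th=np.arctan2(H[0,1]-H[1,0],H[0,0]+H[1,1]);Q=np.array([[np.cos(th),-np.sin(th)],[np.sin(th),np.cos(th)]])
p=np.append(b0-Q@a0,th);print(p,((B-b0)-(A-a0)@Q.T).round(1).tolist());np.save("rack.npy",p)
'''+s[b:]
open("fit.py","w").write(s)
E
python3 fit.py
```

```text
[5.02853879e+02 2.88108028e+02 2.42849997e-01] [[-1.2, 1.3], [-1.8, 1.5], [-1.9, 1.2], [0.8, 2.9], [1.2, 3.3], [1.7, -8.1], [-1.3, 2.0], [-1.1, 2.8], [-0.8, 1.5], [0.4, 3.3], [1.6, 0.8], [1.6, -7.7], [0.9, -5.0]]
scene jar [479.01054563 241.98083803  62.        ] [-34.23589179 -39.04005457]
side jar [473.27456847 251.24322696  62.        ] [-37.57622938 -28.67012557]
a [400.  353.8  21. ] [523.3 384.4  16. ]
b [414.2 296.5  21. ] [537.5 327.1  16. ]
c [428.4 239.3  21. ] [551.7 269.8  16. ]
d [442.6 182.   21. ] [565.9 212.5  16. ]
```

The three cheek corners fit badly, probably because I misread them, so I'll drop them. The collars and noses agree within about 2 mm. I'll move above the rack and refine with the wrist camera.

Request:
drive_tool(deltas="0.28 0.28 0 0;0.28 0.28 0 0;0.28 0.28 0 0;0.28 0.28 0 0;0.28 0.28 0 0;0.28 0.28 0 0;0.28 0.28 0 0;0.28 0.28 0 0;0.28 0.28 0 0;0.28 0.28 0 -0.0165", gripper=1)

```text
t: 0.93
eef_pos: [462.6, -316.4, 231.5]
tcp_rot: [-3.141, 0.0, 0.244]
ft_force: [0.6, -0.4, 1.0]
opening: 0.354
grip_force: 0.0
```

Request:
drive_tool(deltas="0 0.4 0 0;0 0.4 0 0;0 0.4 0 0;0 0.4 0 0;0 0.4 0 0;0 0.4 0 0;0 0.4 0 0;0 0.4 0 0;0 0.4 0 0;0 0.4 0 0")

```text
t: 1.77
eef_pos: [461.1, 83.9, 231.6]
tcp_rot: [3.141, 0.0, 0.243]
ft_force: [1.5, 0.1, 0.5]
opening: 0.004
grip_force: 0.0
```

Request:
drive_tool(deltas="-0.08 0.2 0.2 0;-0.08 0.2 0.2 0;-0.08 0.2 0.2 0;-0.08 0.2 0 0;-0.08 0.2 0 0;-0.08 0.2 0 0;-0.08 0.2 0 0;-0.08 0.2 0 0;0 0.2 0 0;0 0.2 0 0;0 0 0 0;0 0 0 0")

```text
invalid input at $.deltas: expected 1 to 10 rows
```

Request:
drive_tool(deltas="-0.1 0.2 0.2 0;-0.1 0.2 0.2 0;-0.1 0.2 0.2 0;-0.1 0.2 0.1 0;-0.1 0.2 0 0;-0.1 0.3 0 0;0 0.3 0 0;0 0.3 0 0;0 0 0 0;0 0 0 0")

```text
t: 2.6
eef_pos: [401.2, 272.9, 301.2]
tcp_rot: [3.141, 0.001, 0.245]
ft_force: [0.4, 0.4, 0.6]
opening: 0.011
grip_force: 0.0
```

Run:
```python
from h import *
st=env.state();print(st["eef_pos"],st["tcp_rot"],env.camera_params("wrist"))
im,d=env.read_camera("wrist");np.savez("w1.npz",im=im,d=d);cv2.imwrite("pics/w1.png",im[:,:,::-1])
```

```text
[401.16675222 272.87578686 301.19718397] [3.14124493e+00 9.39774539e-04 2.45448185e-01] {'mtx': array([[301.82400926,   0.        , 277.88118541],
       [  0.        , 301.82400926, 208.81652393],
       [  0.        ,   0.        ,   1.        ]]), 'k1': 0.022241870726792175, 'mount': array([[ 3.24994855e-04, -9.57169809e-01, -2.89526942e-01,
         8.26894637e+01],
       [ 9.99999875e-01,  4.21233580e-04, -2.70086267e-04,
        -1.53848182e+00],
       [ 3.80476892e-04, -2.89526818e-01,  9.57169826e-01,
        -1.53521598e+02],
       [ 0.00000000e+00,  0.00000000e+00,  0.00000000e+00,
         1.00000000e+00]])}
```

View pics/w1.png

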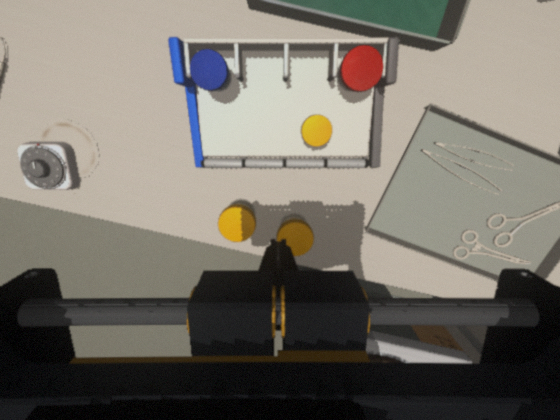

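The wrist view shows the rack nearly straight. The collars are at about (243,162), (284,163) and (325,163), the nose fronts at (239,79), (287,80) and (336,79), and the sample lid at (317,130) in front of gap c. The big jars are at (237,224) and (295,238).

Run:
```python
from h import *
im=np.load("w1.npz")["im"]
# dark collars along the rail row
g=im[155:171,190:385].astype(int).sum(2)
r=g[5:11].mean(0);print("rail rows",g.mean(1).astype(int));
cols=[190+k for k in range(1,194) if r[k]==r[max(0,k-6):k+7].min() and r[k]<r[20:175].mean()-25];print("dark cols",cols)
hsv=cv2.cvtColor(im,cv2.COLOR_RGB2HSV);m=cv2.inRange(hsv,(15,150,100),(32,255,255));k,l,s,c=cv2.connectedComponentsWithStats(m)
yl=[(s[i],c[i]) for i in range(1,k) if s[i,4]>200 and s[i,1]<200]
L=[((243,162),-84,59,20),((284,163),-84,0,20),((325,163),-84,-59,20),((239,80),25,59,56),((287,81),25,0,56),((336,80),25,-59,56)]
A=np.array([l[1:3] for l in L],float);B=np.array([onz("wrist",l[0],l[3])[:2] for l in L])
a0,b0=A.mean(0),B.mean(0);H=(A-a0).T@(B-b0);th=np.arctan2(H[0,1]-H[1,0],H[0,0]+H[1,1])
Q=np.array([[np.cos(th),-np.sin(th)],[np.sin(th),np.cos(th)]]);t=b0-Q@a0
print(t,th,((B-b0)-(A-a0)@Q.T).round(1).tolist())
for st,cc in yl:
    w=onz("wrist",cc,62);print(st,cc,w,"rack",Q.T@(w[:2]-t))
for k,y in zip("abcd",(88.5,29.5,-29.5,-88.5)): print(k,(Q@[-84,y]+t).round(1),(Q@[43,y]+t).round(1))
```

```text
rail rows [517 437 401 377 382 412 446 473 488 472 435 393 385 454 517 539]
dark cols [202, 243, 284, 325, 367]
[502.68937344 287.97057624] 0.2276079785592069 [[1.7, 0.8], [1.3, 0.8], [2.2, 1.1], [-2.3, -1.2], [-2.5, -0.7], [-0.4, -0.8]]
[302 115  30  31 734] [316.26702997 130.27247956] [477.48898633 242.89579514  62.        ] rack [-34.72146943 -38.22584155]
a [400.9 355.2] [524.6 383.9]
b [414.2 297.8] [537.9 326.4]
c [427.5 240.3] [551.2 268.9]
d [440.8 182.8] [564.6 211.5]
```

Request:
drive_tool(deltas="0 0.27 0 0;0 0.27 0 0;0 0.28 0 -0.004;0 0 -0.4 0;0 0 -0.4 0;0 0 -0.4 0;0 0 -0.4 0;0 0 -0.4 0;0 0 -0.4 0;0 0 0 0")

```text
t: 3.48
eef_pos: [399.5, 351.0, 55.7]
tcp_rot: [3.138, 0.01, 0.229]
ft_force: [-0.3, -0.5, 0.6]
opening: 0.004
grip_force: 0.0
```

Request:
drive_tool(deltas="0 0 -0.1 0;0 0 -0.05 0;0 0 -0.03 0;0 0 -0.02 0;0 0 0 0")

```text
t: 3.9
eef_pos: [402.1, 354.2, 42.8]
tcp_rot: [-3.141, -0.002, 0.23]
ft_force: [0.4, -0.8, 0.2]
opening: 0.002
grip_force: 0.0
```

Request:
drive_tool(deltas="0 0 -0.02 0;0 0 -0.02 0;0 0 0 0")

```text
t: 4.15
eef_pos: [401.9, 354.2, 38.1]
tcp_rot: [-3.141, -0.001, 0.23]
ft_force: [-0.6, -0.3, 4.0]
opening: 0.01
grip_force: 2.4
```

Request:
drive_tool(deltas="0 0 -0.01 0;0 0 0 0")

```text
t: 4.32
eef_pos: [402.0, 354.2, 37.9]
tcp_rot: [-3.141, -0.001, 0.231]
ft_force: [-2.2, -0.7, 14.6]
opening: 0.003
grip_force: 7.6
```

Contact on the first section. Now the second.

Request:
drive_tool(deltas="0 0 0.12 0;0.06 -0.29 0 0;0.07 -0.28 0 0;0 0 0 0;0 0 -0.08 0;0 0 -0.02 0;0 0 -0.02 0;0 0 0 0")

```text
t: 4.98
eef_pos: [414.8, 297.2, 37.7]
tcp_rot: [3.141, -0.001, 0.232]
ft_force: [-0.0, -10.5, 27.1]
opening: 0.003
grip_force: 13.1
```

Request:
drive_tool(deltas="0 0 0.12 0;0.06 -0.29 0 0;0.07 -0.28 0 0;0 0 0 0;0 0 -0.08 0;0 0 -0.02 0;0 0 -0.01 0;0 0 0 0")

```text
t: 5.65
eef_pos: [427.6, 240.7, 37.9]
tcp_rot: [3.141, -0.0, 0.232]
ft_force: [0.7, -9.3, 16.2]
opening: 0.004
grip_force: 8.4
```

All three sections are touched. I lift clear, open the fingers a little to cradle the jar, and line up behind it.

Request:
drive_tool(deltas="0 0 0.08 0;0 0 0 0;0.11 -0.07 0 0;0 0 0 0;0 0 0 0;0 0 0 0", gripper=0.8)

```text
t: 6.15
eef_pos: [438.6, 232.9, 45.3]
tcp_rot: [3.141, 0.001, 0.23]
ft_force: [0.3, -0.5, -0.8]
opening: 0.2
grip_force: 0.0
```

```bash
cat > look.py <<'E'
import sys
from h import *
n=sys.argv[1];th=.235;Q=np.array([[np.cos(th),-np.sin(th)],[np.sin(th),np.cos(th)]]);t=np.array([502.7,288.0])
st=env.state();print("tcp",st["eef_pos"].round(1),"rack",(Q.T@(st["eef_pos"][:2]-t)).round(1),"op",st["opening"])
im,d=env.read_camera("wrist");x=cv2.cvtColor(im,cv2.COLOR_RGB2HSV)
k,l,s,c=cv2.connectedComponentsWithStats(cv2.inRange(x,(15,150,100),(32,255,255)))
for i in range(1,k):
    if s[i,4]>200:
        w=onz("wrist",c[i],62);print(s[i],c[i].round(1),w.round(1),"rack",(Q.T@(w[:2]-t)).round(1))
cv2.imwrite(f"pics/{n}.png",im[:,:,::-1])
E
python3 look.py w2
```

```text
tcp [438.6 232.9  45.3] rack [-75.2 -38.7] op 0.20023155033411028
[ 238  168   81   81 5095] [278.3 208.2] [478.6 243.7  62. ] rack [-33.7 -37.5]
```

View pics/w2.png

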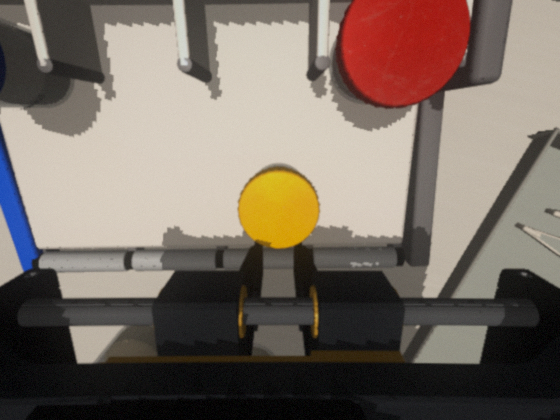

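The wrist view shows the two fingers at (255,265) and (305,265), centred behind the jar lid at (278,208). The gap c noses are at (185,64) and (322,62), so the jar must shift left as it goes in.

Run:
```python
from h import *
th=.235;Q=np.array([[np.cos(th),-np.sin(th)],[np.sin(th),np.cos(th)]]);t=np.array([502.7,288.0])
for uv in((45,65),(185,64),(322,62)):
    w=onz("wrist",uv,56);print(w.round(1),(Q.T@(w[:2]-t)).round(1))
```

```text
[516.1 354.5  56. ] [28.5 61.5]
[530.6 297.   56. ] [29.3  2.3]
[544.9 240.   56. ] [ 29.9 -56.5]
```

Request:
drive_tool(deltas="0.06 0.02 0 0;0.055 0.02 0 0;0 0 0 0;0 0 -0.04 0;0 0 -0.03 0;0 0 0 0")

```text
t: 6.7
eef_pos: [449.7, 236.8, 38.0]
tcp_rot: [3.141, 0.001, 0.23]
ft_force: [0.5, 0.1, 0.5]
opening: 0.203
grip_force: 0.0
```

Request:
drive_tool(deltas="0.02 0.005 0 0;0.02 0.005 0 0;0.02 0.005 0 0;0.03 0.015 0 0;0.03 0.02 0 0;0.03 0.02 0 0;0.03 0.02 0 0;0.03 0.02 0 0;0.03 0.02 0 0;0 0 0 0")

```text
t: 7.53
eef_pos: [474.8, 250.4, 38.7]
tcp_rot: [-3.142, -0.001, 0.231]
ft_force: [-0.0, -0.5, 0.1]
opening: 0.2
grip_force: 0.0
```

```bash
python3 look.py w3
```

```text
tcp [474.8 250.4  38.7] rack [-35.9 -30.1] op 0.20022589843032065
[ 237  195   83   82 5304] [277.8 236. ] [503.4 258.7  62. ] rack [ -6.2 -28.7]
```

View pics/w3.png

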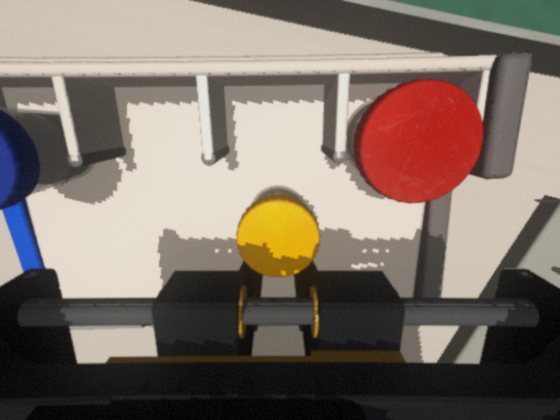

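The jar is at (278,236), upright and in the cradle. The gap c noses are at (209,158) and (339,158), with the middle at 274, so it is almost centred. I push on.

Request:
drive_tool(deltas="0.04 0.013 0 0;0.04 0.013 0 0;0.04 0.012 0 0;0.04 0.012 0 0;0.04 0.012 0 0;0.04 0.01 0 0;0.04 0.01 0 0;0.04 0.01 0 0;0.04 0.01 0 0;0.04 0.01 0 0")

```text
t: 8.42
eef_pos: [514.5, 261.2, 38.6]
tcp_rot: [3.142, 0.0, 0.23]
ft_force: [-0.5, -0.8, -0.5]
opening: 0.2
grip_force: 0.2
```

Request:
drive_tool(deltas="0.02 0.005 0 0;0.02 0.005 0 0;0.01 0.002 0 0;0 0 0 0")

```text
t: 8.75
eef_pos: [519.2, 262.4, 38.6]
tcp_rot: [3.141, -0.0, 0.23]
ft_force: [-0.4, -0.5, -0.1]
opening: 0.2
grip_force: 0.0
```

```bash
python3 look.py w4
```

```text
tcp [519.2 262.4  38.6] rack [ 10.1 -28.8] op 0.2001496082910704
[ 237  195   83   82 5339] [277.9 236.1] [548.1 270.8  62. ] rack [ 40.1 -27.3]
```

Not at the wall yet; about 3 mm to go. I creep until the force rises.

Request:
drive_tool(deltas="0.01 0.002 0 0;0.01 0.002 0 0;0 0 0 0")

```text
t: 9.05
eef_pos: [521.3, 262.8, 38.7]
tcp_rot: [3.142, -0.0, 0.23]
ft_force: [-0.4, -0.2, -0.5]
opening: 0.204
grip_force: 0.1
```

Request:
drive_tool(deltas="0.01 0.002 0 0;0 0 0 0")

```text
t: 9.22
eef_pos: [522.3, 263.0, 38.7]
tcp_rot: [3.142, -0.0, 0.23]
ft_force: [0.6, -0.5, -0.2]
opening: 0.198
grip_force: 0.2
```

Request:
drive_tool(deltas="0.01 0.002 0 0;0 0 0 0")

```text
t: 9.38
eef_pos: [523.3, 263.2, 38.7]
tcp_rot: [3.141, -0.0, 0.23]
ft_force: [-1.2, 0.0, 0.4]
opening: 0.201
grip_force: 0.2
```

```bash
python3 look.py w5
```

```text
tcp [523.3 263.2  38.7] rack [ 14.2 -28.9] op 0.20068008631727488
[ 237  195   83   83 5345] [278.  236.4] [552.  271.5  62. ] rack [ 44.1 -27.5]
```

View pics/w5.png

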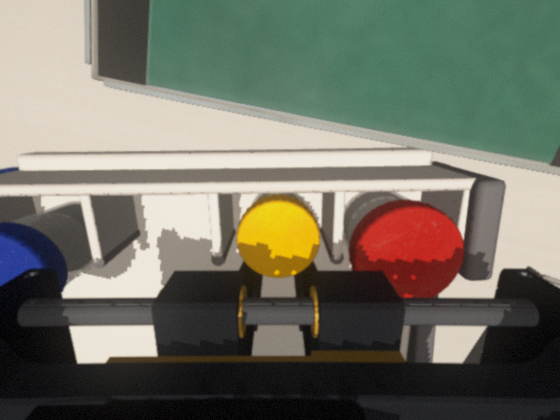

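The jar stands in gap c, centred. Its lid's far edge is at row 195 and the wall edge at about 190, so a little push is left.

Request:
drive_tool(deltas="0.01 0.002 0 0;0 0 0 0")

```text
t: 9.6
eef_pos: [524.3, 263.4, 38.7]
tcp_rot: [3.142, -0.0, 0.23]
ft_force: [0.2, -0.3, 0.6]
opening: 0.2
grip_force: 0.1
```

Request:
drive_tool(deltas="0.01 0.002 0 0;0 0 0 0")

```text
t: 9.77
eef_pos: [525.3, 263.6, 38.7]
tcp_rot: [3.142, -0.0, 0.23]
ft_force: [-0.7, -0.3, 0.1]
opening: 0.2
grip_force: 0.1
```

Request:
drive_tool(deltas="0.01 0.002 0 0;0 0 0 0")

```text
t: 9.93
eef_pos: [525.8, 263.6, 38.6]
tcp_rot: [3.141, 0.001, 0.23]
ft_force: [-2.8, -1.1, 1.3]
opening: 0.199
grip_force: 1.4
```

Request:
drive_tool(deltas="0.005 0.001 0 0;0 0 0 0")

```text
t: 10.1
eef_pos: [525.8, 263.7, 38.6]
tcp_rot: [3.141, 0.002, 0.23]
ft_force: [-4.9, -2.1, 2.9]
opening: 0.197
grip_force: 2.5
```

```bash
python3 look.py w6
```

```text
tcp [525.8 263.7  38.6] rack [ 16.8 -29.1] op 0.19733256091369855
[ 236  199   85   79 5258] [277.9 237.7] [554.1 271.9  62. ] rack [ 46.2 -27.6]
```

The force rises, so the jar is at the wall. I retreat straight back, rise and check.

Request:
drive_tool(deltas="-0.02 -0.005 0 0;-0.05 -0.012 0 0;-0.1 -0.023 0 0;-0.1 -0.023 0 0;-0.1 -0.023 0 0;0 0 0.3 0;0 0 0.4 0;0 0 0.4 0;0 0 0.4 0;0 0 0 0")

```text
t: 10.98
eef_pos: [491.9, 256.2, 195.7]
tcp_rot: [-3.14, -0.011, 0.231]
ft_force: [0.5, 0.3, 0.4]
opening: 0.202
grip_force: 0.0
```

```bash
python3 look.py w7
python3 - <<'E'
from h import *
im=cv2.imread("pics/w7.png");cv2.imwrite("pics/w7c.png",cv2.resize(im[60:280,130:430],None,fx=2.6,fy=2.6,interpolation=cv2.INTER_CUBIC))
s,_=env.read_camera("side");a=cv2.resize(s[155:265,175:325,::-1],None,fx=5.3,fy=5.3,interpolation=cv2.INTER_CUBIC);cv2.imwrite("pics/s2.png",a)
E
```

```text
tcp [491.9 256.2 195.7] rack [-18.  -28.4] op 0.2020619233636213
[ 259  121   41   42 1349] [278.8 141.4] [551.6 271.   62. ] rack [ 43.6 -27.9]
[ 251  325   40   32 1039] [269.7 342. ] [334.4 230.3  62. ] rack [-177.1  -17. ]
```

View pics/w7c.png

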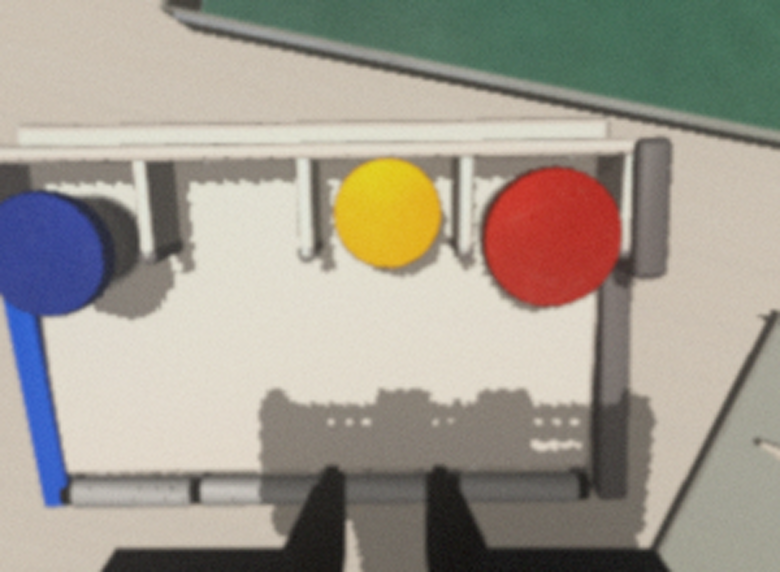

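View pics/s2.png

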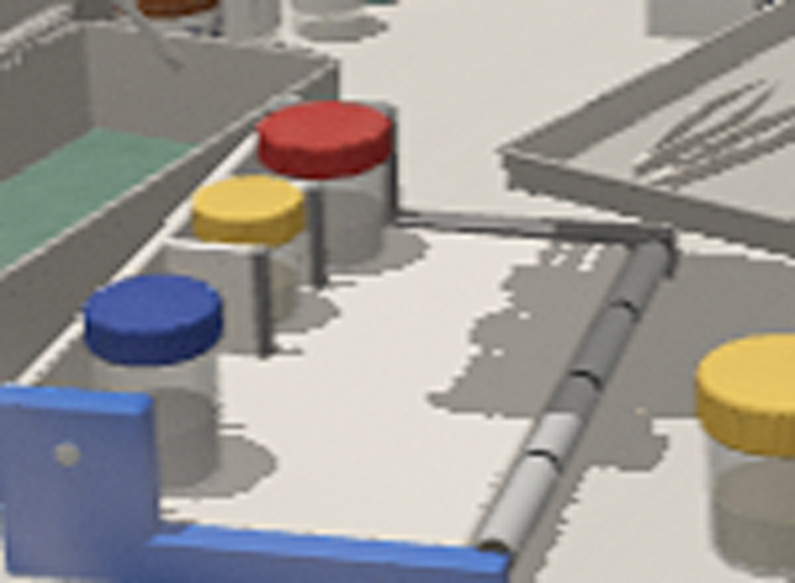

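The sample jar (crop 388,212) stands upright in gap c, with its lid edge at the wall edge (row 157). It is centred between the dividers at 307 and 465, and the red and blue jars haven't moved. I'm handing the job in.

```bash
python3 -c "
from cell import env
print(env.job_done())"
```

```text
the job is handed in; nothing more can be done
None
```

I touched rail sections a, b and c in order from the blue end, then pushed the yellow-lidded sample jar into the third gap until the force rose at the back wall. In the last pictures it stood upright and centred, with the red and blue jars where they were. I handed the job in at about 11 s; no verdict came back.

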